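# Balance the vial rotor

## Robot

A 6-joint arm with a two-finger parallel gripper is mounted at the origin on a cart in front of the work surface, level with it; the furniture and walls round the work are solid. World frame = base frame: x ahead of the robot, y to its left, z up, the work surface at z = 0. Lengths are in m, angles in rad, forces in N, time in s.
With the tool pointing down it reaches from about 0.325 to 0.9 m from the base axis. Payload 6.1 kg.
Tool frame: the origin (TCP) lies on the centre line of the jaws, within the pads' length; the fingertips stand 19 mm ahead of it and the grasp point (between the pads) is the TCP (tcp_to_tips is the z of the fingertips in the tool frame, in m); z points along the fingers, y is the line along which they close (so a half turn about z gives the same grasp; the last joint's range is limited). The gripper opens to 85 mm and grips with 20 to 120 N. Pads are 22 mm wide; open, the fingers measure 114 mm over their backs; the gripper's body (76 mm by 85 mm) begins 54 mm behind the grasp point. The pads swing forward as they close: fully open they stand 13 mm farther back than shut.
Start: joints at [-0.126, 0.22, 1.526, -0, 1.395, -0.126], TCP at [0.625, -0, 0.25] pointing down, gripper open.
Joint ranges: [-2.98, 2.98], [-0.91, 2.08], [0.09, 2.57], [-1.24, 4.39], [0.2, 2.65], [-2.68, 2.68]. Speed limits (rad/s): [2.57, 2.57, 3.01, 3.14, 3.14, 3.14].

## Interface

Orientations are given as a unit quaternion [w, x, y, z].
In Python, from station import * gives the robot as it stands.
- The arm moves only by the tool carry_out, never from a script. Its argument "plan" is text: rows parted by semicolons, each of 5 numbers parted by spaces: the shift along the tool's x, y, z in cm, then the turn about the tool's z in degrees, then the opening, from -1 (shut) to 1 (fully open). In form: tx ty tz spin grip; .... A call has exactly 8 rows; each row shifts and turns the commanded pose from where the row before left it, along the tool's axes as they then stand; what a row does not reach is not made up. A row lasts 1/8 s, in which the tool goes at most 62.5 mm and 10.7 degrees, less where a joint would pass 70% of its speed; a pose out of reach is approached as far as the arm can. A call is refused whole if a number of a shift passes 6.25 or a number of a turn 10.7, either way. A call with a gripper value outside its range is refused whole. The fingers move at their own pace and stop on an object; "force" is the grip in N (left out, the last holds). Time passes only in rows, so rows that do not move let the fingers close, or fill a call up. It gives the time, the measured TCP pose, the force, the opening and the grip force at its end, in the units of the state.
- get_state(): the state, without advancing time (a new reading comes with each control period).
- grab_frame(name): name is "scene" or "side" or "wrist"; returns the picture (400x640x3 uint8, red, green, blue); there is no depth.
- camera_model(name): a dict with "fx", "fy", "cx", "cy" (pixels), "cam_to_world" (4x4, takes a point from camera to world coordinates). Camera axes: x right, y down, z forward; pixel columns grow to the right and rows downward; lengths in m; the calibration is good to about 2 mm. A picture is of the moment at which its call begins: read the wrist's pose just before it. camera_model takes no time and is no camera call; for the wrist camera it gives the pose at the moment of the call.
- job_done(): hands the job in; it is judged then, once.
The state is a dict: "time": time; "joints": joint angles; "qvel": joint speeds; "joint_efforts": joint torques, N m; "tcp_pos": TCP position; "ee_rot": TCP orientation; "contact_force": force on the tool from outside, world axes, zero at the start; "wrist_torque": the same for the moment, N m; "opening": finger opening in m; "gripper_force": force on a finger pad.
Only numpy, scipy, OpenCV 4.12 (cv2) and the standard library are available. Lean on these libraries where they do the work, as an engineer would, in place of code of your own. Each camera call takes 0.05 s, during which the arm holds its last target. There are 200 camera calls.

## Task

The six-place rotor of the bench spinner is full but loaded out of balance: no vial faces one of its own kind. Rearrange the vials so that every vial stands directly across the rotor from its twin (screw cap opposite screw cap, crimp cap opposite crimp cap, slim dropper cap opposite slim dropper cap), parking a vial in the empty stand on the way. Keep the vials upright and leave all six fully seated in the rotor's cups, with the rotor still.

Things in the scene. Friction and masses are not known exactly. Their poses are not given: they have to be found in the camera images.
- rotor: Six-cup aluminium rotor. Origin on its upright spindle axis, at the underside. Cup k=0..5 is centred 60 mm out at k x 60 deg counter-clockwise from its x axis; k and k+3 face each other. Cups 32 mm wide inside, 37 at the flared mouth, floor z=5 mm (a seated vial's origin), rim z=36; hub below z=34. Turns on the spindle with light friction (0.7 N at a cup moves it), stays where left.
- spinner: Housing of the spinner, fixed to the bench: white drum 208 mm across round the rotor, its wall top at z = 77 mm, 11 mm below the cups' rims; small grey control panel on its -x side. Origin at the centre of its underside. The rotor's underside is 52 mm above it.
- stand: Vial stand: a white plastic block, 60 x 130 x 32 mm, fixed to the bench, with two empty round wells for parking vials; origin at the centre of its underside, long side along its y axis. Wells at y = -32 mm and +32 mm (x = 0), 32.5 mm wide, floor at z = 10 mm, rim at z = 32 mm.
- screw_vial_1: Vial with a wide ribbed white screw cap (26.6 mm across, z 43.5 to 56), 56 mm tall in all, 35 g. Amber glass body 27.5 mm in diameter with a flat base; origin at the centre of the base, z up along the vial. Side of the glass: full diameter up to z = 40 mm, and the cap is nearly as wide. One of two alike, in a rotor cup at the start.
- crimp_vial_1: Vial with an aluminium crimp ring (21 mm across, z 56 to 65) round a dark rubber stopper, 66 mm tall in all, 40 g. Amber glass body 27.5 mm in diameter with a flat base; origin at the centre of the base, z up along the vial. Side of the glass: full diameter up to z = 47 mm, then a sloping shoulder and a thin neck. One of two alike, in a rotor cup at the start.
- crimp_vial_2: Vial with an aluminium crimp ring (21 mm across, z 56 to 65) round a dark rubber stopper, 66 mm tall in all, 40 g. Amber glass body 27.5 mm in diameter with a flat base; origin at the centre of the base, z up along the vial. Side of the glass: full diameter up to z = 47 mm, then a sloping shoulder and a thin neck. One of two alike, in a rotor cup at the start.
- slim_vial_1: Vial with a slim tall white dropper cap (17 mm across at z 55, narrowing to 9 mm), 76 mm tall in all, 45 g. Amber glass body 27.5 mm in diameter with a flat base; origin at the centre of the base, z up along the vial. Side of the glass: full diameter up to z = 50 mm, then a sloping shoulder. One of two alike, in a rotor cup at the start.
- slim_vial_2: Vial with a slim tall white dropper cap (17 mm across at z 55, narrowing to 9 mm), 76 mm tall in all, 45 g. Amber glass body 27.5 mm in diameter with a flat base; origin at the centre of the base, z up along the vial. Side of the glass: full diameter up to z = 50 mm, then a sloping shoulder. One of two alike, in a rotor cup at the start.
- screw_vial_2: Vial with a wide ribbed white screw cap (26.6 mm across, z 43.5 to 56), 56 mm tall in all, 35 g. Amber glass body 27.5 mm in diameter with a flat base; origin at the centre of the base, z up along the vial. Side of the glass: full diameter up to z = 40 mm, and the cap is nearly as wide. One of two alike, in a rotor cup at the start.

How it is judged:
On the way:
1. a vial has been parked upright in a well of the stand (((z of screw_vial_1 in the frame of stand between 0.006 and 0.016 m and x of screw_vial_1 in the frame of stand between -0.01 and 0.01 m and y of screw_vial_1 in the frame of stand between -0.05 and 0.05 m and angle between screw_vial_1's own z axis and vertical below 0.2 rad) or (z of crimp_vial_1 in the frame of stand between 0.006 and 0.016 m and x of crimp_vial_1 in the frame of stand between -0.01 and 0.01 m and y of crimp_vial_1 in the frame of stand between -0.05 and 0.05 m and angle between crimp_vial_1's own z axis and vertical below 0.2 rad) or (z of crimp_vial_2 in the frame of stand between 0.006 and 0.016 m and x of crimp_vial_2 in the frame of stand between -0.01 and 0.01 m and y of crimp_vial_2 in the frame of stand between -0.05 and 0.05 m and angle between crimp_vial_2's own z axis and vertical below 0.2 rad) or (z of slim_vial_1 in the frame of stand between 0.006 and 0.016 m and x of slim_vial_1 in the frame of stand between -0.01 and 0.01 m and y of slim_vial_1 in the frame of stand between -0.05 and 0.05 m and angle between slim_vial_1's own z axis and vertical below 0.2 rad) or (z of slim_vial_2 in the frame of stand between 0.006 and 0.016 m and x of slim_vial_2 in the frame of stand between -0.01 and 0.01 m and y of slim_vial_2 in the frame of stand between -0.05 and 0.05 m and angle between slim_vial_2's own z axis and vertical below 0.2 rad) or (z of screw_vial_2 in the frame of stand between 0.006 and 0.016 m and x of screw_vial_2 in the frame of stand between -0.01 and 0.01 m and y of screw_vial_2 in the frame of stand between -0.05 and 0.05 m and angle between screw_vial_2's own z axis and vertical below 0.2 rad))), for 0.2 s.
At the end, for the whole second after the job is handed in: Both vials of each kind sit in opposite cups (their centres more than 112 mm apart; opposite cups are 120 mm apart), all six within 67 mm of the spindle axis, down on the cup floors (within 5 mm), upright within 0.15 rad, released and at rest, the rotor not turning (horizontal distance between screw_vial_1 and screw_vial_2 above 0.112 m and horizontal distance between crimp_vial_1 and crimp_vial_2 above 0.112 m and horizontal distance between slim_vial_1 and slim_vial_2 above 0.112 m and horizontal distance between each of screw_vial_1, crimp_vial_1, crimp_vial_2, slim_vial_1, slim_vial_2, screw_vial_2 and rotor below 0.067 m and z of screw_vial_1 in the frame of rotor between 0.001 and 0.01 m and angle between each of screw_vial_1, crimp_vial_1, crimp_vial_2, slim_vial_1, slim_vial_2, screw_vial_2's own z axis and vertical below 0.15 rad and linear speed of each of screw_vial_1, crimp_vial_1, crimp_vial_2, slim_vial_1, slim_vial_2, screw_vial_2 below 0.02 m/s and z of crimp_vial_1 in the frame of rotor between 0.001 and 0.01 m and z of crimp_vial_2 in the frame of rotor between 0.001 and 0.01 m and z of slim_vial_1 in the frame of rotor between 0.001 and 0.01 m and z of slim_vial_2 in the frame of rotor between 0.001 and 0.01 m and z of screw_vial_2 in the frame of rotor between 0.001 and 0.01 m and angular speed of rotor below 0.05 rad/s); the robot touches nothing.
It fails at once if a vial is tipped over (more than 0.8 rad from upright) (angle between any of screw_vial_1, crimp_vial_1, crimp_vial_2, slim_vial_1, slim_vial_2, screw_vial_2's own z axis and vertical above 0.8 rad).
It also fails if it takes over 104 s, if anything falls off the work surface, if the arm or the gripper's body presses on something with over 40 N, if the wrist force passes 120 N, or if a joint passes its speed limit or range.

## Working session

There is one attempt and no reset: what is moved stays moved. The work goes in short steps, Python scripts to look and compute and a tool call to move; the robot and the scene stay as the last step left them, time stands still between calls to the robot, and variables do not carry over. Pictures are saved under pics/ and viewed, at most 15 in all, crops included, and the job is handed in when it is done.

Besides the shell and the picture viewer there is one more tool, called after "Call:" by a JSON object that holds its "api" and its "payload", one argument or row to a line. carry_out: Moves the arm, as the interface text tells. Its arguments: {"type":"object","properties":{"plan":{"type":"string"},"force":{"type":"number"}},"required":["plan"]}

```bash
mkdir -p pics; ls; python3 - <<'E'
from station import *
import cv2,numpy as np
s=get_state();print(s['time'],s['tcp_pos'],s['ee_rot'],s['opening'])
for n in("scene","side","wrist"):
    m=camera_model(n);print(n,m['fx'],m['fy'],m['cx'],m['cy'],np.round(m['cam_to_world'],4).tolist())
    cv2.imwrite(f'pics/{n}0.png',grab_frame(n)[:,:,::-1])
E
```

```text
pics
0.0 [6.24442601e-01 6.80615170e-05 2.49216852e-01] [-7.58356218e-04  7.07122055e-01  7.07090865e-01 -5.75749439e-04] 0.08530250585163957
scene 369.54140036859957 369.54140036859957 325.68191251143577 197.70532856072728 [[0.5827, -0.3454, 0.7356, -0.0587], [-0.8127, -0.2424, 0.5299, -0.4301], [-0.0048, -0.9066, -0.4219, 0.4171], [0.0, 0.0, 0.0, 1.0]]
side 481.72359537631127 481.72359537631127 326.61830758498854 196.63856434871784 [[-0.8151, -0.3546, 0.4581, 0.1046], [-0.5793, 0.5012, -0.6428, 0.6326], [-0.0017, -0.7893, -0.614, 0.6639], [0.0, 0.0, 0.0, 1.0]]
wrist 282.6652510647605 282.6652510647605 321.49914194193855 197.23045918204616 [[1.0, -0.0007, -0.0027, 0.6247], [-0.0014, -0.9628, -0.2701, 0.068], [-0.0025, 0.2701, -0.9628, 0.3735], [0.0, 0.0, 0.0, 1.0]]
```

View pics/scene0.png

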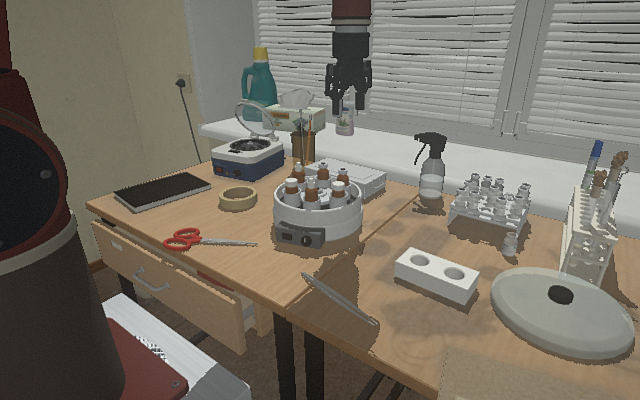

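View pics/side0.png

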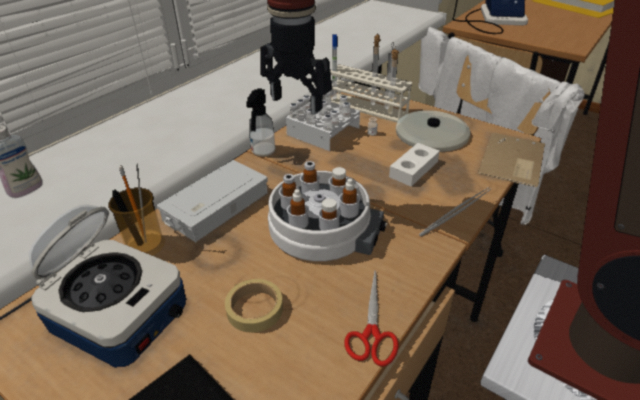

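View pics/wrist0.png

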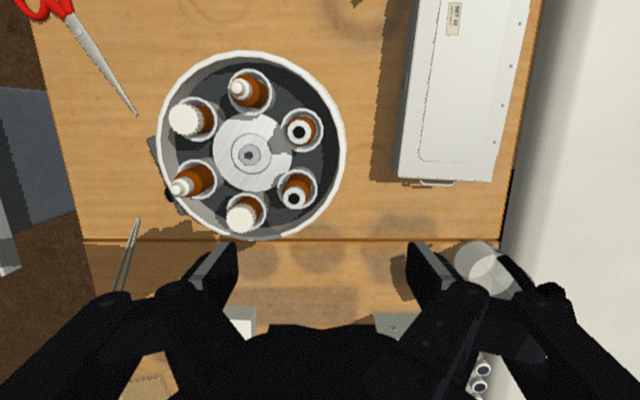

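```bash
cat > h.py <<'E'
from station import *
import cv2,numpy as np
def ray(n,u,v,z,m=None):
    m=m or camera_model(n);T=np.array(m['cam_to_world'])
    d=T[:3,:3]@[(u-m['cx'])/m['fx'],(v-m['cy'])/m['fy'],1];o=T[:3,3]
    return o+d*(z-o[2])/d[2]
def proj(n,p,m=None):
    m=m or camera_model(n);T=np.linalg.inv(m['cam_to_world']);q=T[:3,:3]@p+T[:3,3]
    return m['fx']*q[0]/q[2]+m['cx'],m['fy']*q[1]/q[2]+m['cy']
E
python3 - <<'E'
from h import *
im=cv2.imread('pics/wrist0.png')
c=cv2.resize(im[45:245,145:355],None,fx=3,fy=3,interpolation=cv2.INTER_CUBIC)
cv2.imwrite('pics/w0c.png',c)
a=cv2.imread('pics/scene0.png')[235:310,380:490];b=cv2.imread('pics/side0.png')[135:190,380:450]
cv2.imwrite('pics/st.png',np.hstack([cv2.resize(a,(440,300)),cv2.resize(b,(350,300))]))
E
```

```text
(no output)
```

View pics/w0c.png

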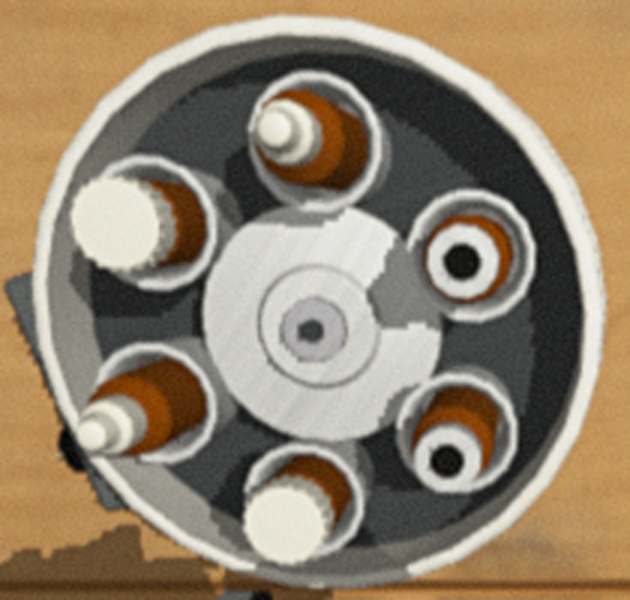

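View pics/st.png

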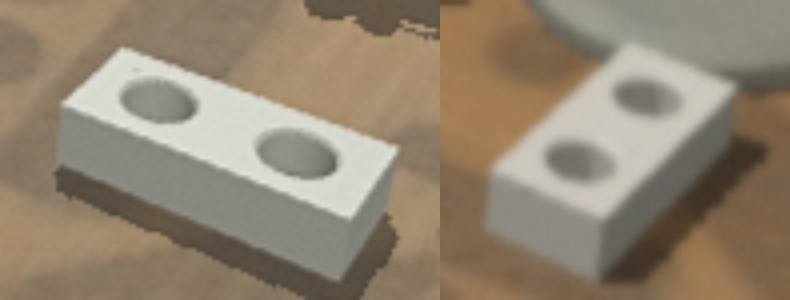

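```bash
python3 - <<'E'
from h import *
m=camera_model('wrist')
f=lambda u,v,z:ray('wrist',145+(u-1)/3,45+(v-1)/3,z,m)
rim=[(316,143),(472,255),(458,433),(304,500),(155,403),(158,223)]
R=np.array([f(*p,.088)[:2] for p in rim])
cap=[(274,125,.133),(462,262,.123),(447,461,.123),(286,523,.113),(95,430,.133),(115,223,.113)]
C=np.array([f(*p)[:2] for p in cap])
for n,P in(('rim',R),('cap',C)):
    c=P.mean(0);d=P-c;print(n,c,np.hypot(*d.T).round(4),np.degrees(np.arctan2(d[:,1],d[:,0])).round(1),P.round(4).tolist())
print('hub',f(311,330,.088))
# drum wall top outline
im=cv2.imread('pics/wrist0.png');print('drum',[f(*p,.077)[:2].round(4).tolist() for p in[(33,300),(606,300),(320,15),(320,588)]])
for w in([(160,101),(298,153)],):
  ms=camera_model('scene');print('scene',[ray('scene',380+u/4,235+v/4,.032,ms)[:2].round(4).tolist() for u,v in w])
ms=camera_model('side');print('side',[ray('side',380+u/5,135+v/5.45,.032,ms)[:2].round(4).tolist() for u,v in[(207,97),(140,161)]])
E
```

```text
rim [0.55020714 0.03208458] [0.0598 0.0601 0.06   0.0601 0.0606 0.0588] [  84.3   24.5  -35.9  -96.4 -156.1  143.3] [[0.5561, 0.0916], [0.6049, 0.057], [0.5988, -0.0032], [0.5435, -0.0276], [0.4948, 0.0076], [0.5031, 0.0672]]
cap [0.55012388 0.03243827] [0.0602 0.0593 0.0601 0.0599 0.0582 0.0603] [  84.3   23.8  -36.5  -95.7 -156.3  144.7] [[0.5561, 0.0924], [0.6044, 0.0564], [0.5984, -0.0033], [0.5442, -0.0271], [0.4968, 0.0091], [0.5009, 0.0673]]
hub [0.55031465 0.03251098 0.088     ]
drum [[0.452, 0.0416], [0.6501, 0.0413], [0.5574, 0.1306], [0.5439, -0.0665]]
scene [[0.4929, -0.2421], [0.4904, -0.3054]]
side [[0.4891, -0.3021], [0.4917, -0.2383]]
```

Call:
{"api": "carry_out", "payload": {
  "plan": "2.3 -1.71 0 0 1;2.3 -1.71 0 0 1;2.3 -1.71 0 0 1;2.3 -1.71 0 0 1;0 0 0 -10.5 1;0 0 0 -10.5 1;0 0 0 -10.5 1;0 0 0 -10.5 1",
  "force": 30
}}

```text
time: 1.15
tcp_pos: [0.5563, 0.0921, 0.2499]
ee_rot: [-0.0, 0.404, 0.915, -0.0]
contact_force: [0.3, 0.5, 0.1]
opening: 0.0851
gripper_force: 0.0
```

Call:
{"api": "carry_out", "payload": {
  "plan": "0 0 1 -10.5 1;0 0 1 -10.5 1;0 0 1 -10.5 1;0 0 1 -10.5 1;0 0 1 0 0.4;0 0 0 0 0.2;0 0 0 0 0.2;0 0 0 0 0.2"
}}

```text
time: 2.15
tcp_pos: [0.5569, 0.092, 0.2009]
ee_rot: [0.0, 0.053, 0.999, 0.0]
contact_force: [-0.1, 0.1, -0.5]
opening: 0.0512
gripper_force: 0.0
```

```bash
cat >> h.py <<'E'
RC=np.array([.5502,.0323]);A0=24.2
def cup(a): a=np.radians(a);return RC+.06*np.array([np.cos(a),np.sin(a)])
def go(p,phi,z):
    """shift (tool cm), spin (deg) left to the target: tool y at world angle phi"""
    from scipy.spatial.transform import Rotation as Ro
    s=get_state();w,x,y,zz=s['ee_rot'];R=Ro.from_quat([x,y,zz,w]).as_matrix()
    d=np.array([*p,z])-s['tcp_pos'];f=np.degrees(np.arctan2(R[1,1],R[0,1]))
    print('t',round(s['time'],2),'tcp',s['tcp_pos'].round(4),'yaw',f.round(2),'shift',(R.T@d*100).round(2),'spin',-((phi-f+90)%180-90),'open',round(s['opening'],4),'F',np.round(s['contact_force'],1),'grip',s['gripper_force'],'tilt',np.round(R[:2,2],4))
E
python3 - <<'E'
from h import *
go(cup(84.2),84.2,.107)
cv2.imwrite('pics/w1.png',cv2.resize(grab_frame('wrist'),None,fx=1.25,fy=1.25)[:,:,::-1])
E
```

```text
t 2.15 tcp [0.5569 0.092  0.2009] yaw 83.94 shift [ 0.08 -0.01  9.39] spin -0.25702125946367005 open 0.0512 F [-0.1  0.1 -0.5] grip 0.0 tilt [0.001 0.   ]
```

View pics/w1.png

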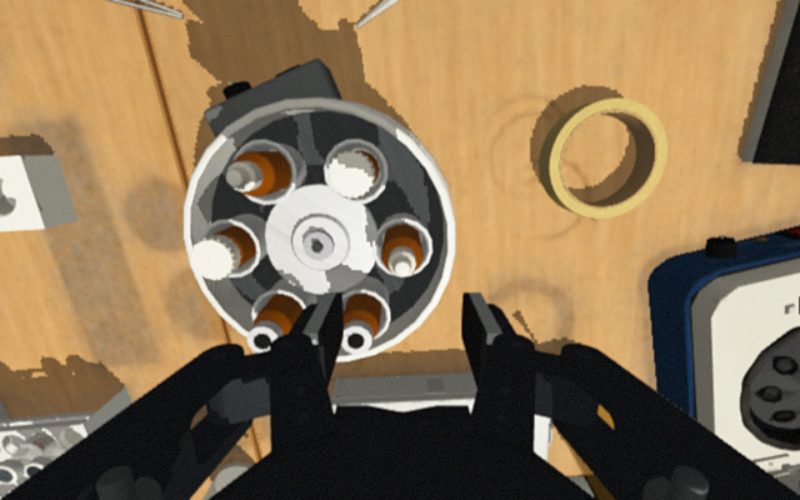

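```bash
python3 - <<'E'
from h import *
m=camera_model('wrist')
print(ray('wrist',317/1.25,244/1.25,.088,m),'tip',ray('wrist',402/1.25,266/1.25,.133,m),cup(84.2))
E
```

```text
[0.54677121 0.0332104  0.088     ] tip [0.55386663 0.09189939 0.133     ] [0.55626338 0.09199284]
```

Call:
{"api": "carry_out", "payload": {
  "plan": "0 0 1.5 0 0.2;0 0 1.5 0 0.2;0 0 1.5 0 0.2;0 0 1.5 0 0.2;0 0 1.2 0 0.2;0 0 1.0 0 0.2;0 0 0.7 0 0.2;0 0 0.5 0 0.2"
}}

```text
time: 3.2
tcp_pos: [0.5567, 0.092, 0.1061]
ee_rot: [0.0, 0.052, 0.999, 0.0]
contact_force: [0.3, 0.3, -0.1]
opening: 0.0513
gripper_force: 0.0
```

Call:
{"api": "carry_out", "payload": {
  "plan": "0.2 0.1 0 0 0.2;0 0 0 0 -1;0 0 0 0 -1;0 0 0 0 -1;0 0 0 0 -1;0 0 0 0 -1;0 0 0 0 -1;0 0 0 0 -1"
}}

```text
time: 4.2
tcp_pos: [0.5552, 0.0933, 0.1069]
ee_rot: [0.001, 0.052, 0.999, 0.0]
contact_force: [-1.1, 0.3, 5.6]
opening: 0.0265
gripper_force: 31.8
```

```bash
python3 - <<'E'
from h import *
s=get_state();print(s)
a=grab_frame('wrist');b=grab_frame('side')[120:280,230:410];c=grab_frame('scene')[140:260,250:390]
cv2.imwrite('pics/w2.png',np.vstack([np.hstack([cv2.resize(b,(400,300)),cv2.resize(c,(400,300))]),cv2.resize(a[200:400,110:530],(800,300))])[:,:,::-1])
E
```

```text
{'time': 4.2, 'joints': array([ 2.63259256e-02,  2.20696538e-01,  1.81187927e+00,  1.04867588e-04,
        1.10797712e+00, -1.43980532e+00]), 'qvel': array([-1.69404668e-03,  9.03096362e-05, -4.65337198e-04, -5.37613824e-04,
        7.02795486e-04,  2.04640967e-03]), 'joint_efforts': array([-3.41416709e-01, -4.21529210e+01, -3.21105015e+01, -1.82540305e-01,
       -1.65331028e-01,  5.90681055e-03]), 'tcp_pos': array([0.55515568, 0.09327517, 0.10688191]), 'ee_rot': array([5.14566030e-04, 5.23320032e-02, 9.98629606e-01, 8.76339969e-05]), 'contact_force': array([-1.07039519,  0.30908385,  5.64420392]), 'wrist_torque': array([0.13542012, 0.10946064, 0.03485972]), 'gripper_force': 31.78478232217458, 'opening': 0.02645324138633822}
```

View pics/w2.png

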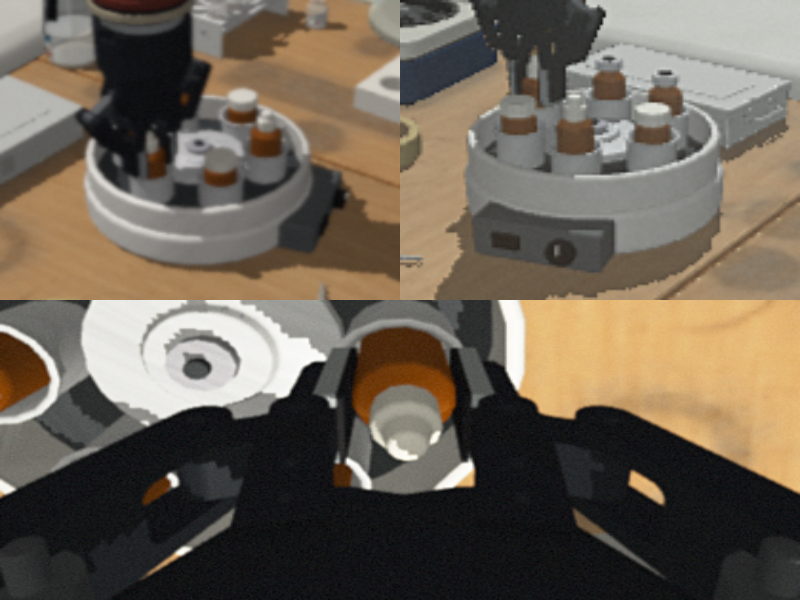

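Call:
{"api": "carry_out", "payload": {
  "plan": "0 0 -0.5 0 -1;0 0 -1 0 -1;0 0 -1.5 0 -1;0 0 -1.7 0 -1;0 0 -1.7 0 -1;0 0 -1.7 0 -1;0 0 -1.5 0 -1;0 0 -0.5 0 -1"
}}

```text
time: 5.35
tcp_pos: [0.5554, 0.0933, 0.2089]
ee_rot: [0.001, 0.052, 0.999, 0.0]
contact_force: [-1.3, 0.5, -0.4]
opening: 0.0267
gripper_force: 29.5
```

```bash
python3 - <<'E'
from h import *
go([.490,-.239],84.2,.2)
a=grab_frame('wrist')
cv2.imwrite('pics/w3.png',cv2.resize(a,None,fx=1.25,fy=1.25)[:,:,::-1])
E
```

```text
t 5.35 tcp [0.5554 0.0933 0.2089] yaw 84.0 shift [  3.03 -33.73   0.88] spin -0.19604629559984232 open 0.0267 F [-1.3  0.5 -0.4] grip 29.491817064663337 tilt [0.0022 0.0001]
```

View pics/w3.png

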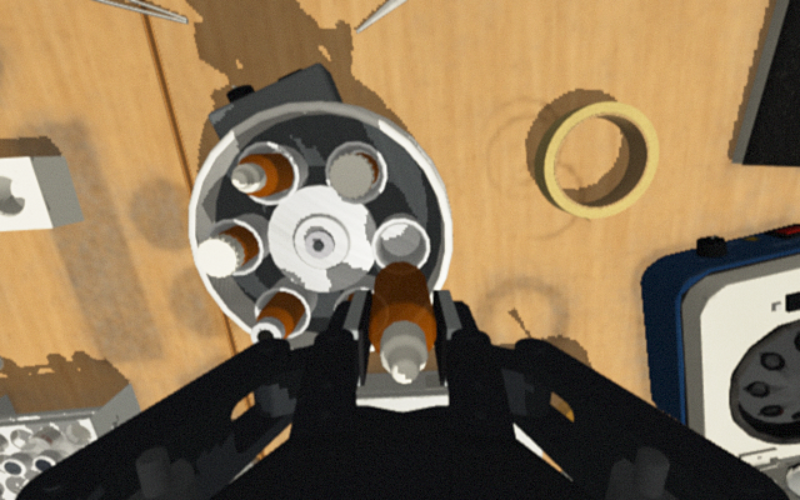

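```bash
python3 - <<'E'
from h import *
m=camera_model('wrist');k=1.25
print('tip',ray('wrist',403/k,372/k,.235,m),'rotor',ray('wrist',318/k,243/k,.088,m),'cup',ray('wrist',401/k,245/k,.088,m))
E
```

```text
tip [0.55598618 0.09308402 0.235     ] rotor [0.54663008 0.03305273 0.088     ] cup [0.5544116 0.0921537 0.088    ]
```

Call:
{"api": "carry_out", "payload": {
  "plan": "0.4 -4.2 0 0 -1;0.4 -4.2 0 0 -1;0.4 -4.2 0 0 -1;0.4 -4.2 0 0 -1;0.4 -4.2 0 0 -1;0.4 -4.2 0 0 -1;0.4 -4.2 0 0 -1;0.2 -2.0 0 0 -1"
}}

```text
time: 6.4
tcp_pos: [0.4912, -0.2176, 0.2066]
ee_rot: [-0.001, 0.053, 0.999, 0.0]
contact_force: [0.5, -0.8, -0.7]
opening: 0.0263
gripper_force: 29.6
```

```bash
python3 - <<'E'
from h import *
go([.490,-.239],84.2,.2)
a=grab_frame('wrist')
cv2.imwrite('pics/w4.png',cv2.resize(a,None,fx=1.25,fy=1.25)[:,:,::-1])
E
```

```text
t 6.4 tcp [ 0.4912 -0.2176  0.2066] yaw 83.88 shift [-0.11 -2.14  0.66] spin -0.3163837053914591 open 0.0263 F [ 0.5 -0.8 -0.7] grip 29.582012682585628 tilt [-0.0011  0.0005]
```

View pics/w4.png

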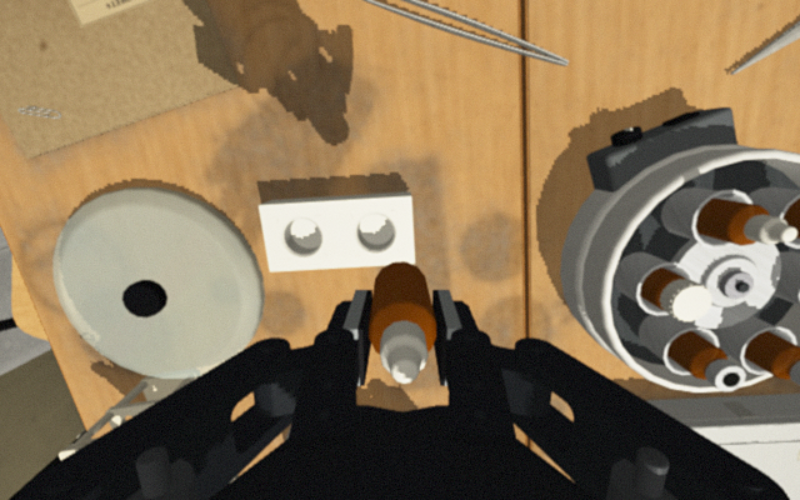

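```bash
python3 - <<'E'
from h import *
m=camera_model('wrist');k=1.25
for p in[(376,231),(303,236)]:print(ray('wrist',p[0]/k,p[1]/k,.032,m))
print([ray('wrist',p[0]/k,p[1]/k,.032,m).round(4)[:2] for p in[(260,205),(412,195),(415,265),(270,272)]])
E
```

```text
[ 0.48947903 -0.2421687   0.032     ]
[ 0.48704721 -0.30598688  0.032     ]
[array([ 0.4563, -0.3374]), array([ 0.4619, -0.208 ]), array([ 0.524 , -0.2116]), array([ 0.5166, -0.3415])]
```

Call:
{"api": "carry_out", "payload": {
  "plan": "0 -2.1 0 0 -1;0 -2.1 0 0 -1;0 -2.1 0 0 -1;0 -2.1 0 0 -1;0 0 0 10.5 -1;0 0 0 10.5 -1;0 0 0 10.5 -1;0 0 0 10.5 -1"
}}

```text
time: 7.45
tcp_pos: [0.4832, -0.3003, 0.2073]
ee_rot: [-0.0, 0.41, 0.912, 0.0]
contact_force: [-0.2, -0.5, -0.3]
opening: 0.0263
gripper_force: 29.6
```

Call:
{"api": "carry_out", "payload": {
  "plan": "0 0 0 10.5 -1;0 0 0 10.5 -1;0 0 0 10.5 -1;0 0 0 10.5 -1;0 0 0 0 -1;0 0 0 0 -1;0 0 0 0 -1;0 0 0 0 -1"
}}

```text
time: 8.45
tcp_pos: [0.4833, -0.2995, 0.2073]
ee_rot: [-0.0, 0.707, 0.707, 0.0]
contact_force: [0.5, 0.3, -0.9]
opening: 0.0266
gripper_force: 29.6
```

```bash
python3 - <<'E'
from h import *
go([.490,-.242],0,.2)
m=camera_model('wrist')
a=grab_frame('wrist')
cv2.imwrite('pics/w5.png',cv2.resize(a,None,fx=1.25,fy=1.25)[:,:,::-1])
for p in([.4905,-.243,.032],[.4885,-.306,.032],[.549,.032,.088]):print(np.array(proj('wrist',p,m))*1.25)
E
```

```text
t 8.45 tcp [ 0.4833 -0.2995  0.2073] yaw 0.06 shift [5.75 0.68 0.73] spin 0.05705751192483888 open 0.0266 F [ 0.5  0.3 -0.9] grip 29.626167908882053 tilt [-0.  0.]
[411.03788835 161.80942479]
[408.26620177 235.97394556]
[ 544.67453785 -445.60549341]
```

View pics/w5.png

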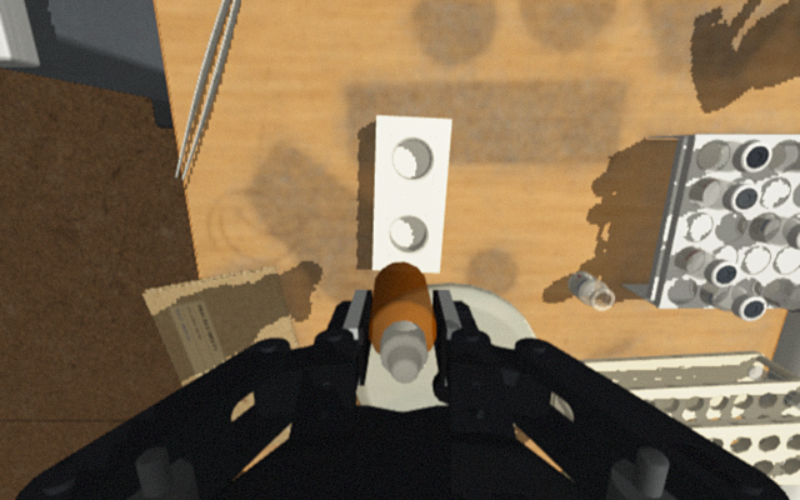

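```bash
cat >> h.py <<'E'
def solve(obs,z):
    """obs: (measured xy, phi deg): world point + constant tool-frame bias"""
    A=[];b=[]
    for (x,y),f in obs:
        c,s=np.cos(np.radians(f)),np.sin(np.radians(f))
        A+=[[1,0,-s,c],[0,1,c,s]];b+=[x,y]
    return np.linalg.lstsq(np.array(A),np.array(b),rcond=None)[0].round(4)
E
python3 - <<'E'
from h import *
m=camera_model('wrist');k=1.25
P=[ray('wrist',p[0]/k,p[1]/k,.032,m)[:2] for p in[(412,159),(407.5,233)]];print(P)
print(solve([((.4895,-.2422),83.9),(P[0],0)],0),solve([((.4870,-.3060),83.9),(P[1],0)],0))
print('rotor',solve([((.5502,.0323),0),((.5467,.0331),84)],0))
E
```

```text
[array([ 0.49129801, -0.2407251 ]), array([ 0.48782807, -0.30330807])]
[ 4.912e-01 -2.425e-01  1.700e-03  1.000e-04] [ 0.4889 -0.3051  0.0018 -0.0011]
rotor [0.548  0.0308 0.0015 0.0022]
```

Call:
{"api": "carry_out", "payload": {
  "plan": "2 0.25 0 0 -1;2 0.25 0 0 -1;1.8 0.25 0 0 -1;0 0 3 0 -1;0 0 3 0 -1;0 0 3 0 -1;0 0 1.5 0 -1;0 0 0 0 -1"
}}

```text
time: 9.5
tcp_pos: [0.4903, -0.2405, 0.1014]
ee_rot: [-0.001, 0.707, 0.707, -0.0]
contact_force: [-0.0, 1.3, 0.2]
opening: 0.0262
gripper_force: 29.6
```

```bash
python3 - <<'E'
from h import *
go([.4908,-.2414],0,.06)
a=grab_frame('wrist')[100:400,170:470];b=grab_frame('side')[110:210,360:460];c=grab_frame('scene')[200:310,380:490]
cv2.imwrite('pics/w6.png',np.hstack([cv2.resize(b,(380,400)),cv2.resize(c,(400,400))])[:,:,::-1])
E
```

```text
t 9.5 tcp [ 0.4903 -0.2405  0.1014] yaw 0.04 shift [-0.1   0.06  4.14] spin 0.036520565701948726 open 0.0262 F [-0.   1.3  0.2] grip 29.628420413300773 tilt [-0.0018  0.0013]
```

View pics/w6.png

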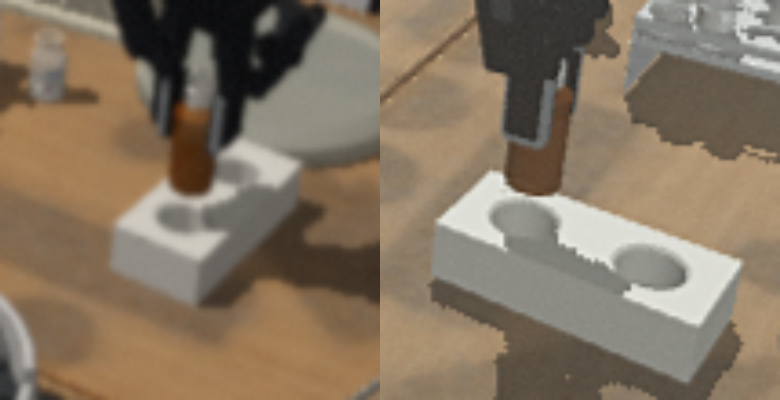

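```bash
python3 - <<'E'
from h import *
sd=lambda u,v,z:ray('side',360+u/3.8,110+v/4,z)
sc=lambda u,v,z:ray('scene',380+(u-380)*.275,200+v*.275,z)
print('side',sd(191,184,.0514),sd(186,215,.032))
print('scene',sc(532,183,.0514),sc(525,221,.032))
E
```

```text
side [ 0.49216133 -0.24610714  0.0514    ] [ 0.49145572 -0.24252354  0.032     ]
scene [ 0.49623606 -0.24200317  0.0514    ] [ 0.49123906 -0.24255088  0.032     ]
```

Call:
{"api": "carry_out", "payload": {
  "plan": "-0.1 0.06 0.5 0 -1;0 0 0.6 0 -1;0 0 0.4 0 -1;0 0 0.4 0 -1;0 0 0.4 0 -1;0 0 0.2 0 -1;0 0 0 0 -1;0 0 0 0 -1"
}}

```text
time: 10.65
tcp_pos: [0.4913, -0.2424, 0.0772]
ee_rot: [-0.0, 0.707, 0.707, -0.0]
contact_force: [0.3, 1.4, -0.2]
opening: 0.0264
gripper_force: 29.6
```

Call:
{"api": "carry_out", "payload": {
  "plan": "0 0 0.3 0 -1;0 0 0.3 0 -1;0 0 0.3 0 -1;0 0 0.3 0 -1;0 0 0.2 0 -1;0 0 0.1 0 -1;0 0 0 0 -1;0 0 0 0 -1"
}}

```text
time: 11.65
tcp_pos: [0.4913, -0.2424, 0.0621]
ee_rot: [-0.0, 0.707, 0.707, 0.0]
contact_force: [0.1, 2.5, -0.7]
opening: 0.0261
gripper_force: 29.6
```

Call:
{"api": "carry_out", "payload": {
  "plan": "0 0 0.1 0 -1;0 0 0.1 0 -1;0 0 0 0 0.2;0 0 0 0 0.2;0 0 0 0 0.2;0 0 0 0 0.2;0 0 0 0 0.2;0 0 -1 0 0.2"
}}

```text
time: 12.65
tcp_pos: [0.4907, -0.2421, 0.0698]
ee_rot: [-0.001, 0.707, 0.707, -0.0]
contact_force: [0.3, 0.4, -0.7]
opening: 0.051
gripper_force: 0.0
```

Call:
{"api": "carry_out", "payload": {
  "plan": "0 0 -1 0 0.2;0 0 -2 0 0.2;0 0 -3 0 0.2;0 0 -3 0 0.2;0 0 -3 0 0.2;0 0 -2 0 0.2;0 0 0 0 0.2;0 0 0 0 0.2"
}}

```text
time: 13.65
tcp_pos: [0.491, -0.2422, 0.2097]
ee_rot: [-0.0, 0.707, 0.707, -0.0]
contact_force: [-0.2, 0.1, -0.2]
opening: 0.051
gripper_force: 0.0
```

```bash
python3 - <<'E'
from h import *
go(np.array([.549,.0314])+.06*np.array([np.cos(2.515),np.sin(2.515)]),-35.8,.2)
b=grab_frame('side')[80:300,220:470];c=grab_frame('scene')[140:310,250:490]
cv2.imwrite('pics/w7.png',np.hstack([cv2.resize(b,(400,352)),cv2.resize(c,(400,352))])[:,:,::-1])
E
```

```text
t 13.65 tcp [ 0.491  -0.2422  0.2097] yaw -0.0 shift [30.88  0.94  0.98] spin 35.79982754147347 open 0.051 F [-0.2  0.1 -0.2] grip 0.0 tilt [-0.0006  0.0004]
```

View pics/w7.png

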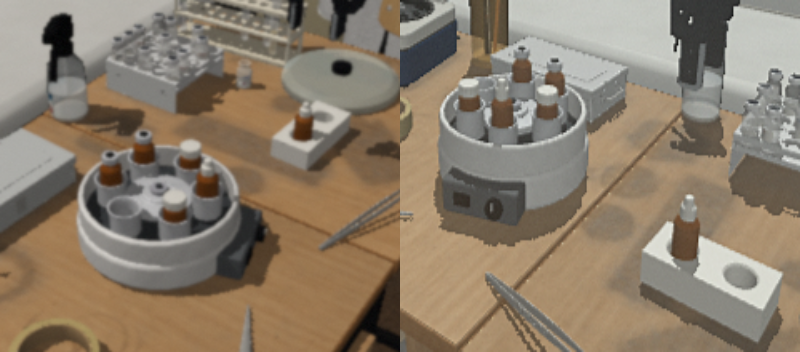

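Call:
{"api": "carry_out", "payload": {
  "plan": "4.4 0.13 0 0 0.2;4.4 0.13 0 0 0.2;4.4 0.13 0 0 0.2;4.4 0.13 0 0 0.2;4.4 0.13 0 0 0.2;4.4 0.13 0 0 0.2;4.4 0.13 0 0 0.2;0 0 0 9 0.2"
}}

```text
time: 14.75
tcp_pos: [0.4996, 0.0683, 0.2091]
ee_rot: [-0.001, 0.76, 0.65, -0.001]
contact_force: [-0.5, 0.1, 0.2]
opening: 0.0512
gripper_force: 0.0
```

Call:
{"api": "carry_out", "payload": {
  "plan": "0 0 0 9 0.2;0 0 0 9 0.2;0 0 0 8.8 0.2;0 0 0.3 0 0.2;0 0 0.3 0 0.2;0 0 0 0 0.2;0 0 0 0 0.2;0 0 0 0 0.2"
}}

```text
time: 15.75
tcp_pos: [0.5006, 0.0655, 0.2044]
ee_rot: [0.0, 0.89, 0.456, 0.0]
contact_force: [-0.2, -0.0, 0.8]
opening: 0.0512
gripper_force: 0.0
```

```bash
cat >> h.py <<'E'
def hub(tag,guess=(.548,.032)):
    m=camera_model('wrist');im=grab_frame('wrist');cv2.imwrite(f'pics/{tag}.png',im[:,:,::-1])
    u,v=map(int,np.round(proj('wrist',[*guess,.088],m)));r=9
    g=cv2.cvtColor(im,cv2.COLOR_RGB2GRAY).astype(float)[v-r:v+r+1,u-r:u+r+1]
    w=np.clip(np.median(g)-30-g,0,None);n,l,st,c=cv2.connectedComponentsWithStats((w>0).astype(np.uint8))
    for i in range(1,n):
        if st[i,4]>3:print('dot',c[i],st[i,4],ray('wrist',u-r+c[i][0],v-r+c[i][1],.086,m)[:2].round(4))
E
python3 - <<'E'
from h import *
p=np.array([.549,.0314])+.06*np.array([np.cos(2.515),np.sin(2.515)]);print(p)
go(p,-35.8,.110)
hub('w8')
m=camera_model('wrist')
im=cv2.imread('pics/w8.png')
c=np.array(proj('wrist',[.549,.0314,.1],m)).astype(int);print(c)
x0=max(0,c[0]-190);y0=max(0,c[1]-140)
cv2.imwrite('pics/w8c.png',cv2.resize(im[y0:y0+260,x0:x0+300],None,fx=2.3,fy=2.3));print(x0,y0)
E
```

```text
[0.50039819 0.06658329]
t 15.75 tcp [0.5006 0.0655 0.2044] yaw -35.78 shift [ 0.08 -0.08  9.44] spin 0.02498363781293733 open 0.0512 F [-0.2 -0.   0.8] grip 0.0 tilt [0.0002 0.    ]
dot [9.09195402 7.90804598] 87 [0.5485 0.0322]
dot [ 1.91666667 16.33333333] 12 [0.5391 0.0293]
[391 200]
201 60
```

View pics/w8c.png

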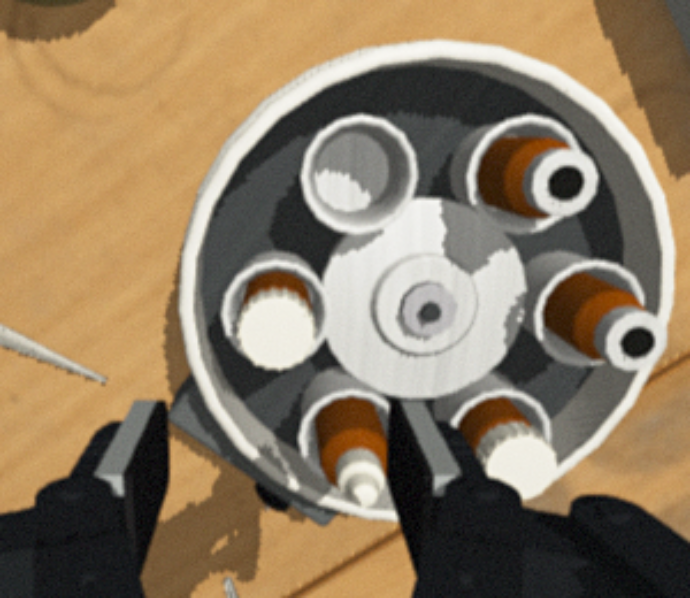

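```bash
python3 - <<'E'
from h import *
m=camera_model('wrist')
f=lambda u,v,z:ray('wrist',201+u/2.3,60+v/2.3,z,m)[:2]
H=f(429,311,.087);E=f(359,174,.088);S=f(274,326,.113);print(H,E,S,'ang',np.degrees(np.arctan2(*(E-H)[::-1])),np.hypot(*(E-H)))
print(solve([((.5503,.0325),0),((.5467,.0331),84),(H,-35.8)],0))
ex,ey=.0016,.0010;t=np.radians(-35.8);b=ex*np.array([-np.sin(t),np.cos(t)])+ey*np.array([np.cos(t),np.sin(t)]);print('corr',H-b,E-b,S-b)
E
```

```text
[0.54916844 0.03284893] [0.55608822 0.09166531] [0.50188249 0.06916065] ang 83.28996369293233 0.059222035579773256
[0.5481 0.0319 0.0012 0.0012]
corr [0.54742144 0.03213619] [0.55434122 0.09095256] [0.5001355 0.0684479]
```

Call:
{"api": "carry_out", "payload": {
  "plan": "0.1 -0.16 1.5 0 0.2;0 0 1.5 0 0.2;0 0 1.5 0 0.2;0 0 1.5 0 0.2;0 0 1.5 0 0.2;0 0 1.0 0 0.2;0 0 0.6 0 0.2;0 0 0.2 0 0.2"
}}

```text
time: 16.8
tcp_pos: [0.4998, 0.0672, 0.1111]
ee_rot: [-0.0, 0.89, 0.456, -0.0]
contact_force: [-0.4, -0.1, -0.4]
opening: 0.0512
gripper_force: 0.0
```

Call:
{"api": "carry_out", "payload": {
  "plan": "0 0 0 0 0.2;0 0 0 0 -1;0 0 0 0 -1;0 0 0 0 -1;0 0 0 0 -1;0 0 0 0 -1;0 0 0 0 -1;0 0 0 0 -1"
}}

```text
time: 17.8
tcp_pos: [0.5002, 0.0673, 0.1118]
ee_rot: [0.0, 0.89, 0.456, 0.0]
contact_force: [0.5, -0.2, 4.7]
opening: 0.0258
gripper_force: 29.7
```

```bash
python3 - <<'E'
from h import *
go([.4998,.0674],-35.8,.110)
E
```

```text
t 17.8 tcp [0.5002 0.0673 0.1118] yaw -35.8 shift [-0.01 -0.04  0.18] spin -6.354484517601122e-05 open 0.0258 F [ 0.5 -0.2  4.7] grip 29.742101317970082 tilt [ 0.001 -0.   ]
```

Call:
{"api": "carry_out", "payload": {
  "plan": "0 0 -0.5 0 -1;0 0 -1 0 -1;0 0 -1.5 0 -1;0 0 -1.7 0 -1;0 0 -1.7 0 -1;0 0 -1.7 0 -1;0 0 -1.5 0 -1;0 0 0 0 -1"
}}

```text
time: 18.8
tcp_pos: [0.5007, 0.0672, 0.2091]
ee_rot: [0.001, 0.89, 0.456, 0.001]
contact_force: [0.5, 0.2, -0.7]
opening: 0.0258
gripper_force: 29.5
```

```bash
cat >> h.py <<'E'
def white_top(z,box=60):
    """centroid of the bright cap held between the jaws, near the TCP's column"""
    m=camera_model('wrist');im=grab_frame('wrist');cv2.imwrite('pics/held%d.png'%(get_state()['time']*100),im[:,:,::-1])
    s=get_state();p=[*s['tcp_pos'][:2],z];u,v=map(int,proj('wrist',p,m))
    hsv=cv2.cvtColor(im,cv2.COLOR_RGB2HSV)[v-box:v+box,u-box:u+box]
    k=((hsv[...,2]>120)&(hsv[...,1]<60)).astype(np.uint8);n,l,st,c=cv2.connectedComponentsWithStats(k)
    for i in range(1,n):
        if st[i,4]>60:print('white',c[i].round(1)-box,st[i],'offset',(ray('wrist',u-box+c[i][0],v-box+c[i][1],z,m)[:2]-s['tcp_pos'][:2]).round(4))
E
python3 - <<'E'
from h import *
C=np.array([.5481,.0318])
t=np.radians(84.1);go(C+.06*np.array([np.cos(t),np.sin(t)]),84.1,.2)
white_top(get_state()['tcp_pos'][2]-.0548+.056)
hub('w9')
E
```

```text
t 18.8 tcp [0.5007 0.0672 0.2091] yaw -35.8 shift [5.1  2.92 0.92] spin 60.10003324290528 open 0.0258 F [ 0.5  0.2 -0.7] grip 29.500983031466603 tilt [ 0.003  -0.0001]
white [-30.1 -45.8] [ 22   0  19  33 298] offset [0.0025 0.0275]
white [-11.4 -57.7] [40  0 29  9 99] offset [0.013  0.0271]
white [ 41.2 -43.1] [  75    0   45   56 1182] offset [0.0285 0.0071]
white [ 1.3 -5.3] [  35   25   53   58 2476] offset [0.0022 0.0023]
white [-35.8  -9.6] [ 17  33  15  35 145] offset [-0.0109  0.0146]
dot [8.69047619 8.11904762] 84 [0.5486 0.0321]
dot [ 3. 17.] 11 [0.5399 0.0281]
```

Call:
{"api": "carry_out", "payload": {
  "plan": "1.7 0.97 0 0 -1;1.7 0.97 0 0 -1;1.7 0.97 0 0 -1;0 0 0 10 -1;0 0 0 10 -1;0 0 0 10 -1;0 0 0 10 -1;0 0 0 10 -1"
}}

```text
time: 19.9
tcp_pos: [0.5525, 0.0916, 0.2059]
ee_rot: [-0.0, 0.999, 0.034, -0.001]
contact_force: [-0.0, -0.8, 0.4]
opening: 0.0256
gripper_force: 29.6
```

Call:
{"api": "carry_out", "payload": {
  "plan": "0 0 0 10 -1;0 0 0.9 0 -1;0 0 1.5 0 -1;0 0 1 0 -1;0 0 0 0 -1;0 0 0 0 -1;0 0 0 0 -1;0 0 0 0 -1"
}}

```text
time: 20.9
tcp_pos: [0.5535, 0.0916, 0.1739]
ee_rot: [-0.0, 0.999, -0.051, 0.001]
contact_force: [0.5, -0.4, -0.6]
opening: 0.0252
gripper_force: 29.5
```

```bash
python3 - <<'E'
from h import *
go([.5540,.0915],84.1,.155)
hub('w10')
E
```

```text
t 20.9 tcp [0.5535 0.0916 0.1739] yaw -95.79 shift [0.05 0.01 1.89] spin 0.10845211221521822 open 0.0252 F [ 0.5 -0.4 -0.6] grip 29.5434057188686 tilt [0.001 0.   ]
dot [7.98058252 6.54368932] 103 [0.5495 0.0321]
```

Call:
{"api": "carry_out", "payload": {
  "plan": "0.05 -0.03 0.8 0 -1;0 0 0.8 0 -1;0 0 0.6 0 -1;0 0 0.5 0 -1;0 0 0.4 0 -1;0 0 0.4 0 -1;0 0 0.4 0 -1;0 0 0 0 -1"
}}

```text
time: 21.95
tcp_pos: [0.5536, 0.0919, 0.134]
ee_rot: [-0.0, 0.999, -0.051, -0.0]
contact_force: [0.7, 0.2, -0.9]
opening: 0.0253
gripper_force: 29.5
```

Call:
{"api": "carry_out", "payload": {
  "plan": "0 0 0.4 0 -1;0 0 0.4 0 -1;0 0 0.4 0 -1;0 0 0.3 0 -1;0 0 0.3 0 -1;0 0 0.2 0 -1;0 0 0 0 -1;0 0 0 0 -1"
}}

```text
time: 22.95
tcp_pos: [0.5538, 0.0919, 0.1144]
ee_rot: [0.0, 0.999, -0.051, 0.0]
contact_force: [-0.6, 0.2, -0.8]
opening: 0.0256
gripper_force: 29.5
```

Call:
{"api": "carry_out", "payload": {
  "plan": "0 0 0.1 0 -1;0 0 0.1 0 -1;0 0 0 0 -1;0 0 0 0 0.2;0 0 0 0 0.2;0 0 0 0 0.2;0 0 0 0 0.2;0 0 0 0 0.2"
}}

```text
time: 23.95
tcp_pos: [0.5537, 0.0918, 0.1123]
ee_rot: [-0.0, 0.999, -0.051, 0.0]
contact_force: [0.4, 0.4, 0.3]
opening: 0.0513
gripper_force: 0.0
```

Call:
{"api": "carry_out", "payload": {
  "plan": "0 0 -1 0 0.2;0 0 -1.5 0 0.2;0 0 -2.5 0 0.2;0 0 -2.5 0 0.2;0 0 -2 0 0.2;0 0 0 -10 0.2;0 0 0 -10 0.2;0 0 0 -10 0.2"
}}

```text
time: 24.95
tcp_pos: [0.5542, 0.0919, 0.209]
ee_rot: [0.0, 0.977, 0.212, 0.001]
contact_force: [-0.3, -0.5, 0.6]
opening: 0.0517
gripper_force: 0.0
```

Call:
{"api": "carry_out", "payload": {
  "plan": "0 0 0 -10 0.2;0 0 0 -10 0.2;0 0 0 -10 0.2;0 0 0 -10 0.2;0 0 0 -10 0.2;0 0 0 -10 0.2;0 0 0 -10 0.2;0 0 0 -10 0.2"
}}

```text
time: 25.95
tcp_pos: [0.5541, 0.0919, 0.2088]
ee_rot: [0.001, 0.612, 0.791, 0.001]
contact_force: [-0.1, 0.9, 0.2]
opening: 0.0512
gripper_force: 0.0
```

```bash
cat >> h.py <<'E'
RC=np.array([.5481,.0322])
def ring(a,z,r=18,tag='r'):
    """bright centroid near cup at angle a, for cap tops at height z"""
    m=camera_model('wrist');im=grab_frame('wrist');cv2.imwrite(f'pics/{tag}.png',im[:,:,::-1])
    u,v=map(int,proj('wrist',[*cup(a),z],m));hsv=cv2.cvtColor(im,cv2.COLOR_RGB2HSV)[v-r:v+r,u-r:u+r]
    k=((hsv[...,2]>120)&(hsv[...,1]<60)).astype(np.uint8);n,l,st,c=cv2.connectedComponentsWithStats(k)
    for i in range(1,n):
        if st[i,4]>40:print('white',a,c[i].round(1)-r,st[i],ray('wrist',u-r+c[i][0],v-r+c[i][1],z,m)[:2].round(4),cup(a))
E
python3 - <<'E'
from h import *
go(cup(24.1),24.1,.11)
hub('w11')
m=camera_model('wrist')
for a,z in((84.1,.113),(24.1,.123)):
    print(a,proj('wrist',[*cup(a),z],m)); ring(a,z,tag='w11')
E
```

```text
t 25.95 tcp [0.5541 0.0919 0.2088] yaw 14.53 shift [-4.62  3.82  9.89] spin -9.569300208443835 open 0.0512 F [-0.1  0.9  0.2] grip 0.0 tilt [0.0017 0.    ]
dot [0.88888889 2.55555556] 18 [0.5391 0.0362]
dot [10.04109589  8.56164384] 73 [0.549  0.0322]
84.1 (np.float64(321.94025736342337), np.float64(204.6964204093453))
white 84.1 [-0.3  2.4] [   0    2   36   34 1020] [0.5536 0.0902] [0.55426755 0.09188217]
24.1 (np.float64(367.9833626980545), np.float64(262.10405260929645))
white 24.1 [-6.3  0.8] [  0   8  20  23 185] [0.5974 0.0552] [0.60287005 0.05669983]
white 24.1 [-15.9  12.8] [ 0 24  7 12 55] [0.5927 0.0426] [0.60287005 0.05669983]
```

Call:
{"api": "carry_out", "payload": {
  "plan": "-1.55 1.28 0 0 0.2;-1.55 1.28 0 0 0.2;-1.55 1.28 0 0 0.2;0 0 0 -9.6 0.2;0 0 1.5 0 0.2;0 0 1.5 0 0.2;0 0 1 0 0.2;0 0 0 0 0.2"
}}

```text
time: 27.1
tcp_pos: [0.6013, 0.0563, 0.1655]
ee_rot: [-0.001, 0.546, 0.837, -0.001]
contact_force: [-0.5, 0.4, -0.0]
opening: 0.051
gripper_force: 0.0
```

```bash
python3 - <<'E'
from h import *
go([.6030,.0562],24.1,.11)
E
```

```text
t 27.1 tcp [0.6013 0.0563 0.1655] yaw 23.75 shift [-0.09  0.16  5.55] spin -0.34786356313240674 open 0.051 F [-0.5  0.4 -0. ] grip 0.0 tilt [-0.0029  0.0001]
```

Call:
{"api": "carry_out", "payload": {
  "plan": "-0.05 0.12 1 -0.3 0.2;0 0 1.2 0 0.2;0 0 1.2 0 0.2;0 0 1 0 0.2;0 0 0.7 0 0.2;0 0 0.4 0 0.2;0 0 0 0 0.2;0 0 0 0 0.2"
}}

```text
time: 28.1
tcp_pos: [0.604, 0.0562, 0.1128]
ee_rot: [0.0, 0.544, 0.839, 0.0]
contact_force: [1.4, -0.5, 0.3]
opening: 0.0514
gripper_force: 0.0
```

Call:
{"api": "carry_out", "payload": {
  "plan": "0 0 0 0 0.2;0 0 0 0 -1;0 0 0 0 -1;0 0 0 0 -1;0 0 0 0 -1;0 0 0 0 -1;0 0 0 0 -1;0 0 0 0 -1"
}}

```text
time: 29.1
tcp_pos: [0.6039, 0.0562, 0.1126]
ee_rot: [0.0, 0.544, 0.839, 0.0]
contact_force: [-0.5, -0.8, 3.9]
opening: 0.0259
gripper_force: 29.7
```

```bash
python3 - <<'E'
from h import *
go([.6030,.0562],24.1,.11)
E
```

```text
t 29.1 tcp [0.6039 0.0562 0.1126] yaw 24.1 shift [ 0.03 -0.08  0.26] spin 0.002212402838580374 open 0.0259 F [-0.5 -0.8  3.9] grip 29.696523324237205 tilt [ 0.0005 -0.    ]
```

Call:
{"api": "carry_out", "payload": {
  "plan": "0 0 -0.5 0 -1;0 0 -1 0 -1;0 0 -1.5 0 -1;0 0 -1.7 0 -1;0 0 -1.7 0 -1;0 0 -1.7 0 -1;0 0 -1.5 0 -1;0 0 0 0 -1"
}}

```text
time: 30.1
tcp_pos: [0.6047, 0.0562, 0.2103]
ee_rot: [0.001, 0.544, 0.839, 0.001]
contact_force: [0.1, 0.3, -0.6]
opening: 0.0258
gripper_force: 29.5
```

Call:
{"api": "carry_out", "payload": {
  "plan": "1.06 -1.81 0 0 -1;1.06 -1.81 0 0 -1;1.06 -1.81 0 0 -1;1.06 -1.81 0 0 -1;1.06 -1.81 0 0 -1;0 0 0 10 -1;0 0 0 10 -1;0 0 0 10 -1"
}}

```text
time: 31.1
tcp_pos: [0.4988, 0.0677, 0.2075]
ee_rot: [-0.0, 0.744, 0.668, -0.0]
contact_force: [-0.0, -0.5, 0.2]
opening: 0.0259
gripper_force: 29.6
```

Call:
{"api": "carry_out", "payload": {
  "plan": "0 0 0 10 -1;0 0 0 10 -1;0 0 0 10 -1;0 0 1 0 -1;0 0 1.5 0 -1;0 0 1 0 -1;0 0 0 0 -1;0 0 0 0 -1"
}}

```text
time: 32.1
tcp_pos: [0.4995, 0.0676, 0.1734]
ee_rot: [0.0, 0.89, 0.455, 0.0]
contact_force: [-1.0, -0.0, -0.3]
opening: 0.0258
gripper_force: 29.6
```

```bash
python3 - <<'E'
from h import *
go(cup(144.1),-35.9,.13);hub('w12')
E
```

```text
t 32.1 tcp [0.4995 0.0676 0.1734] yaw -35.87 shift [-0.02  0.01  4.34] spin 0.029125022716272042 open 0.0258 F [-1.  -0.  -0.3] grip 29.607495388481766 tilt [ 0.0001 -0.    ]
dot [8.5        7.61818182] 110 [0.5486 0.0322]
```

Call:
{"api": "carry_out", "payload": {
  "plan": "0 0 0.8 0 -1;0 0 0.8 0 -1;0 0 0.6 0 -1;0 0 0.5 0 -1;0 0 0.4 0 -1;0 0 0.4 0 -1;0 0 0.4 0 -1;0 0 0 0 -1"
}}

```text
time: 33.15
tcp_pos: [0.4992, 0.0677, 0.134]
ee_rot: [-0.0, 0.891, 0.455, -0.0]
contact_force: [-0.7, 0.5, -0.9]
opening: 0.0254
gripper_force: 29.6
```

Call:
{"api": "carry_out", "payload": {
  "plan": "0 0 0.4 0 -1;0 0 0.4 0 -1;0 0 0.4 0 -1;0 0 0.3 0 -1;0 0 0.2 0 -1;0 0 0.2 0 -1;0 0 0 0 -1;0 0 0 0 -1"
}}

```text
time: 34.15
tcp_pos: [0.4995, 0.0676, 0.1154]
ee_rot: [0.0, 0.891, 0.455, 0.0]
contact_force: [0.5, -0.3, -0.5]
opening: 0.0258
gripper_force: 29.6
```

Call:
{"api": "carry_out", "payload": {
  "plan": "0 0 0.1 0 -1;0 0 0.1 0 -1;0 0 0 0 -1;0 0 0 0 0.2;0 0 0 0 0.2;0 0 0 0 0.2;0 0 0 0 0.2;0 0 0 0 0.2"
}}

```text
time: 35.15
tcp_pos: [0.4994, 0.0676, 0.1133]
ee_rot: [0.0, 0.891, 0.455, 0.0]
contact_force: [-0.2, 0.4, 1.5]
opening: 0.0511
gripper_force: 0.0
```

Call:
{"api": "carry_out", "payload": {
  "plan": "0 0 -1 0 0.2;0 0 -1.5 0 0.2;0 0 -2.5 0 0.2;0 0 -2.5 0 0.2;0 0 -2 0 0.2;0 0 0 -9 0.2;0 0 0 -9 0.2;0 0 0 -9 0.2"
}}

```text
time: 36.15
tcp_pos: [0.4998, 0.0676, 0.2099]
ee_rot: [0.001, 0.758, 0.652, 0.001]
contact_force: [-0.4, 0.6, -0.4]
opening: 0.0513
gripper_force: 0.0
```

Call:
{"api": "carry_out", "payload": {
  "plan": "0 0 0 -8.9 0.2;-4.4 -0.12 0 0 0.2;-4.4 -0.12 0 0 0.2;-4.4 -0.12 0 0 0.2;-4.4 -0.12 0 0 0.2;-4.4 -0.12 0 0 0.2;-4.4 -0.12 0 0 0.2;-4.4 -0.12 0 0 0.2"
}}

```text
time: 37.15
tcp_pos: [0.4912, -0.2421, 0.2099]
ee_rot: [0.001, 0.707, 0.707, 0.0]
contact_force: [0.4, -0.3, 0.3]
opening: 0.0515
gripper_force: 0.0
```

```bash
python3 - <<'E'
from h import *
go([.491,-.2423],0,.063)
E
```

```text
t 37.15 tcp [ 0.4912 -0.2421  0.2099] yaw -0.01 shift [-1.000e-02 -4.000e-02  1.469e+01] spin -0.007203886696288464 open 0.0515 F [ 0.4 -0.3  0.3] grip 0.0 tilt [ 0.0017 -0.001 ]
```

Call:
{"api": "carry_out", "payload": {
  "plan": "0 0 2.5 0 0.2;0 0 2.5 0 0.2;0 0 2.5 0 0.2;0 0 2.5 0 0.2;0 0 2 0 0.2;0 0 1.4 0 0.2;0 0 0.8 0 0.2;0 0 0.3 0 0.2"
}}

```text
time: 38.15
tcp_pos: [0.4912, -0.2405, 0.0635]
ee_rot: [0.0, 0.707, 0.707, 0.0]
contact_force: [-0.3, 1.0, 0.7]
opening: 0.051
gripper_force: 0.0
```

Call:
{"api": "carry_out", "payload": {
  "plan": "0 0 0 0 0.2;0 0 0 0 -1;0 0 0 0 -1;0 0 0 0 -1;0 0 0 0 -1;0 0 0 0 -1;0 0 0 0 -1;0 0 0 0 -1"
}}

```text
time: 39.15
tcp_pos: [0.4914, -0.2407, 0.064]
ee_rot: [0.001, 0.707, 0.707, 0.0]
contact_force: [-1.7, 0.6, 5.5]
opening: 0.026
gripper_force: 29.7
```

Call:
{"api": "carry_out", "payload": {
  "plan": "0 0 -0.5 0 -1;0 0 -1 0 -1;0 0 -2 0 -1;0 0 -2.5 0 -1;0 0 -2.5 0 -1;0 0 -2.5 0 -1;0 0 -2.5 0 -1;0 0 -1.5 0 -1"
}}

```text
time: 40.15
tcp_pos: [0.4915, -0.2406, 0.2152]
ee_rot: [0.001, 0.707, 0.707, 0.0]
contact_force: [-0.1, 0.7, -1.0]
opening: 0.0263
gripper_force: 29.6
```

```bash
python3 - <<'E'
from h import *
go(cup(24.1),0,.215)
E
```

```text
t 40.15 tcp [ 0.4915 -0.2406  0.2152] yaw 0.01 shift [2.973e+01 1.114e+01 1.000e-02] spin 0.006061662373468835 open 0.0263 F [-0.1  0.7 -1. ] grip 29.564369309227914 tilt [ 0.0019 -0.0012]
```

```bash
python3 - <<'E'
from h import *
im=grab_frame('wrist')[:,:,::-1];old=cv2.resize(cv2.imread('pics/w5.png'),(640,400),interpolation=cv2.INTER_AREA)
m=camera_model('wrist');s=get_state()
for n,i,off in(('old',old,.050),('now',im,.054)):
    hsv=cv2.cvtColor(np.ascontiguousarray(i),cv2.COLOR_BGR2HSV)[180:330,285:362]
    k=((hsv[...,1]>150)&(hsv[...,2]>60)&(hsv[...,0]<20)).astype(np.uint8)
    nn,l,st,c=cv2.connectedComponentsWithStats(k);j=1+np.argmax(st[1:,4]);x,y,w,h,a=st[j]
    print(n,'glass rows',180+y,180+y+h,'cols',285+x,285+x+w)
    # far bottom edge of base: top row of the glass = base's far edge at TCP z - off
    p=ray('wrist',285+x+w/2,180+y,s['tcp_pos'][2]-off,m)[:2]-s['tcp_pos'][:2];print('base far edge y offset',p.round(4))
E
```

```text
old glass rows 211 281 cols 295 349
base far edge y offset [0.0003 0.0097]
now glass rows 210 280 cols 296 348
base far edge y offset [0.0003 0.0091]
```

Call:
{"api": "carry_out", "payload": {
  "plan": "4.27 1.58 0 0 -1;4.27 1.58 0 0 -1;4.27 1.58 0 0 -1;4.27 1.58 0 0 -1;4.27 1.58 0 0 -1;4.27 1.58 0 0 -1;4.27 1.58 0 0 -1;0 0 0 -8 -1"
}}

```text
time: 41.2
tcp_pos: [0.6017, 0.0617, 0.2122]
ee_rot: [-0.001, 0.654, 0.757, -0.0]
contact_force: [0.2, -0.9, -0.7]
opening: 0.026
gripper_force: 29.6
```

Call:
{"api": "carry_out", "payload": {
  "plan": "0 0 0 -8 -1;0 0 0 -8.1 -1;0 0 1 0 -1;0 0 1.5 0 -1;0 0 1 0 -1;0 0 0 0 -1;0 0 0 0 -1;0 0 0 0 -1"
}}

```text
time: 42.2
tcp_pos: [0.6021, 0.0585, 0.179]
ee_rot: [0.001, 0.544, 0.839, 0.0]
contact_force: [0.8, -0.3, -0.4]
opening: 0.0261
gripper_force: 29.6
```

```bash
python3 - <<'E'
from h import *
go([.6021,.0585],24.1,.113)
im=grab_frame('wrist');cv2.imwrite('pics/w13.png',cv2.resize(im[60:360,120:520],None,fx=2,fy=2)[:,:,::-1])
hub('w14');print(proj('wrist',[*cup(24.1),.088]))
E
```

```text
t 42.2 tcp [0.6021 0.0585 0.179 ] yaw 24.09 shift [-0.   -0.01  6.6 ] spin -0.01003432676006355 open 0.0261 F [ 0.8 -0.3 -0.4] grip 29.624825147911906 tilt [ 0.0012 -0.    ]
dot [11.44871795  8.8974359 ] 78 [0.5497 0.0323]
(np.float64(322.05275926680866), np.float64(208.9829394288185))
```

View pics/w13.png

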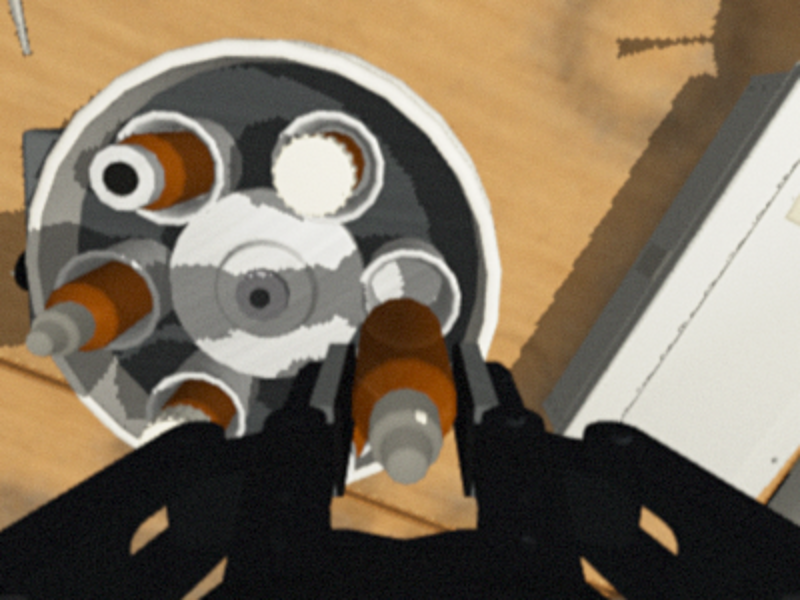

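Call:
{"api": "carry_out", "payload": {
  "plan": "0 0.05 0.8 0 -1;0 0 0.8 0 -1;0 0 0.8 0 -1;0 0 0.6 0 -1;0 0 0.5 0 -1;0 0 0.4 0 -1;0 0 0.4 0 -1;0 0 0 0 -1"
}}

```text
time: 43.3
tcp_pos: [0.6021, 0.0587, 0.1351]
ee_rot: [0.0, 0.544, 0.839, 0.0]
contact_force: [1.2, 0.3, -1.2]
opening: 0.0259
gripper_force: 29.6
```

Call:
{"api": "carry_out", "payload": {
  "plan": "0 0 0.4 0 -1;0 0 0.4 0 -1;0 0 0.4 0 -1;0 0 0.4 0 -1;0 0 0.3 0 -1;0 0 0.2 0 -1;0 0 0 0 -1;0 0 0 0 -1"
}}

```text
time: 44.3
tcp_pos: [0.6022, 0.0588, 0.1142]
ee_rot: [0.0, 0.544, 0.839, 0.0]
contact_force: [3.1, 1.6, -1.7]
opening: 0.0257
gripper_force: 29.5
```

Call:
{"api": "carry_out", "payload": {
  "plan": "0 0.08 0 0 -1;0 0.05 0.1 0 -1;0 0 0.1 0 -1;0 0 0 0 0.2;0 0 0 0 0.2;0 0 0 0 0.2;0 0 0 0 0.2;0 0 0 0 0.2"
}}

```text
time: 45.3
tcp_pos: [0.6032, 0.0593, 0.1123]
ee_rot: [0.0, 0.544, 0.839, 0.0]
contact_force: [-0.8, -1.5, -0.4]
opening: 0.0512
gripper_force: 0.0
```

Call:
{"api": "carry_out", "payload": {
  "plan": "0 0 -1 0 0.2;0 0 -1.5 0 0.2;0 0 -2.5 0 0.2;0 0 -2.5 0 0.2;0 0 -2.5 0 0.2;-2 -2 -2.5 0 0.2;-3 -3 -2 0 0.2;-3 -3 0 0 0.2"
}}

```text
time: 46.3
tcp_pos: [0.5639, -0.0475, 0.2614]
ee_rot: [0.003, 0.543, 0.839, 0.001]
contact_force: [0.2, -0.3, 0.5]
opening: 0.0511
gripper_force: 0.0
```

```bash
python3 - <<'E'
from h import *
go([.55,-.05],24.1,.3)
a=cv2.resize(grab_frame('wrist'),(400,250));b=grab_frame('side')[135:265,255:405];c=grab_frame('scene')[150:260,255:380]
w=cv2.resize(grab_frame('wrist')[0:250,120:520],(800,300)) if 0 else cv2.resize(a,(480,300))
cv2.imwrite('pics/w15.png',np.vstack([np.hstack([cv2.resize(b,(400,300)),cv2.resize(c,(400,300))]),np.hstack([w,np.zeros((300,320,3),np.uint8)])])[:,:,::-1])
s=get_state();print(s['time'])
E
```

```text
t 46.3 tcp [ 0.5639 -0.0475  0.2614] yaw 24.16 shift [ 0.33 -1.35 -3.87] spin 0.05634729872865307 open 0.0511 F [ 0.2 -0.3  0.5] grip 0.0 tilt [ 0.006  -0.0015]
46.45
```

View pics/w15.png

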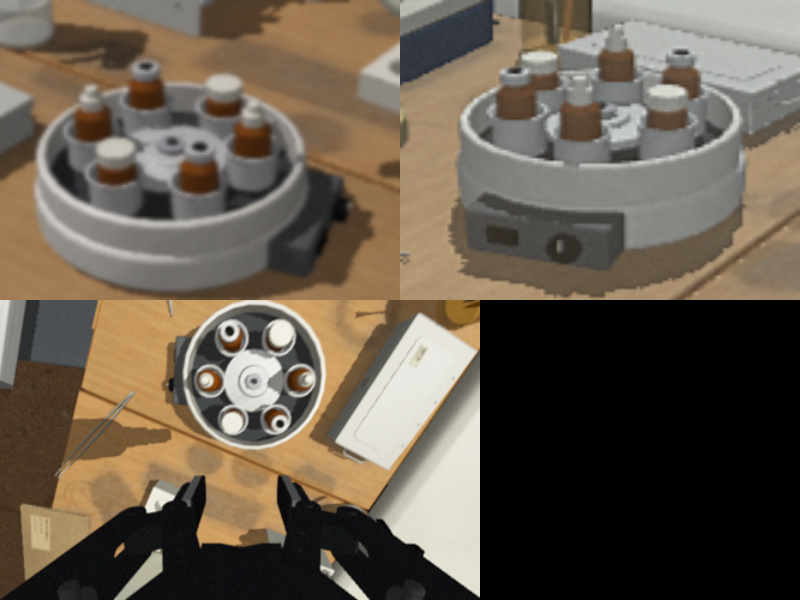

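The picture shows each vial across from its twin: crimps at (230,335) and (278,422), screw caps at (281,335) and (232,420), slims at (208,380) and (304,380). All six are upright, and the side and scene views show matching seating heights. I'll let the arm settle, then hand in.

Call:
{"api": "carry_out", "payload": {
  "plan": "0 0 0 0 0.2;0 0 0 0 0.2;0 0 0 0 0.2;0 0 0 0 0.2;0 0 0 0 0.2;0 0 0 0 0.2;0 0 0 0 0.2;0 0 0 0 0.2"
}}

```text
time: 47.45
tcp_pos: [0.5629, -0.0465, 0.2573]
ee_rot: [-0.0, 0.544, 0.839, 0.0]
contact_force: [-0.4, 0.1, -0.8]
opening: 0.0511
gripper_force: 0.0
```

```bash
python3 -c "
from station import *
print(job_done())"
```

```text
the job is handed in; nothing more can be done
None
```

I handed the job in at about 47 s of the allowed 104 s. In the last pictures all six vials stand upright in the rotor, each across from its twin; one slim vial was parked in the stand on the way. The hand-in returned no verdict, and I judged seating only by eye and from the gripper's height at release.

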